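Weigh a loaded bottle carrier with the sprung hand scale

ROBOT

A 7-joint arm with a two-finger parallel gripper is mounted at the origin on the work surface. World frame = base frame: x ahead of the robot, y to its left, z up, the work surface at z = 0. Lengths are in m, angles in rad, forces in N, time in s.
With the tool pointing down it reaches from about 0.425 to 0.875 m from the base axis. Payload 8.4 kg.
Tool frame: the origin (TCP) lies between the finger pads; the fingertips stand 22 mm ahead of it and the grasp point (between the pads) lies 3 mm ahead of it; z points along the fingers, y is the direction in which the jaws open and shut (so a half turn about z gives the same grasp; the last joint's range is limited). The gripper opens to 85 mm and grips with 20 to 120 N. Pads are 22 mm wide; open, the fingers measure 114 mm over their backs; the gripper's body (76 mm by 85 mm) begins 54 mm behind the grasp point. The pads swing forward as they close: fully open they stand 13 mm farther back than shut.
Start: joints at [-1.316, 0.333, 0.04, 1.465, -0.013, 1.343, -0.059], TCP at [0.225, 0.61, 0.253] pointing down, gripper open.
Joint ranges: [-2.58, 2.58], [-0.38, 2.09], [-1.3, 1.39], [0.25, 2.4], [-1.5, 4.64], [0.08, 2.09], [-2.65, 2.65]. Speed limits (rad/s): [2.22, 2.22, 2.79, 2.79, 3.14, 3.14, 3.14].

INTERFACE

Orientations are given as a 3x3 rotation matrix whose columns are the frame's x, y, z axes.
In Python, from workcell import arm gives the robot as it stands.
- The arm moves only by the shell command python3 -m creep 'ROWS' [FORCE]. ROWS is text: rows parted by semicolons, each of 7 numbers parted by spaces: the opening in per cent of the stroke, from 0 (shut) to 100 (fully open), then the shift along the world's x, y, z in cm, then the turn, a rotation vector about the world's x, y, z in degrees. In form: gripper tx ty tz rx ry rz; .... A call has 1 to 8 rows; each row is the pose to reach, as a shift and turn from the pose commanded when the call began; what a row does not reach only later rows make up. A row lasts 1/12 s, in which the tool goes at most 41.7 mm and 7.16 degrees, less where a joint would pass 70% of its speed; a pose out of reach is approached as far as the arm can. A call with a gripper value outside its range is refused whole. The fingers move at their own pace and stop on an object; FORCE is the grip in N (left out, the last holds). Time passes only in rows, so rows that repeat a pose let the fingers close. It gives the time, the measured TCP pose, the force and the opening at its end, in the units of the state.
- arm.sense(): the state, without advancing time (a new reading comes with each control period).
- arm.grab_frame(name): name is "scene" or "top" or "wrist"; returns (picture, depth): 420x560x3 uint8, red, green, blue; 420x560 float32, m along the optical axis (not along the pixel's ray), 0 where there is no reading.
- arm.camera_info(name): a dict with "fx", "fy", "cx", "cy" (pixels), "k1" (the pictures are not rectified: a ray, as slopes to the right and down, at radius r is drawn at 1 + k1 r^2 times it, then the intrinsics apply), "world_to_cam" (4x4, takes a point from world to camera coordinates). Camera axes: x right, y up, looking along -z (the intrinsics and any distortion apply to the point x, -y, -z); pixel columns grow to the right and rows downward; lengths in m; the calibration is good to about 2 mm. A picture is of the moment at which its call begins: read the wrist's pose just before it. camera_info takes no time and is no camera call; for the wrist camera it gives the pose at the moment of the call.
- arm.finish_job(): hands the job in, once; it reports no verdict.
Trained networks look in the newest picture that a camera, given by its name, has taken for a name from the list of things; names that differ only in an ending like _2 or _b are one class to them, and where a whole thing is asked for, a point or a joint stands for the part that bears it (a point fixed in the world has none). Each returns a list of dicts, best first, with "confidence" (0 to 1); they miss things now and then, are a little off and sometimes report something else, mostly with a low value. They report only what shows in the picture. A call takes as long as a camera call. They do not tell look-alikes from the thing itself.
- arm.find_in(query, camera): "position" ([x, y, z] in m, in the coordinates of the camera as it stood for that picture, good to about 4 mm: the middle of the surface that is visible of it).
- arm.silhouettes(query, camera): "pixels" (420x560 bool, what is visible of it).
The state is a dict: "time_s": time; "q": joint angles; "dq": joint speeds; "tau": joint torques, N m; "ee_pos": TCP position; "orientation": TCP orientation; "ft_force": force on the tool from outside, world axes, zero at the start; "ft_torque": the same for the moment, N m; "grip_width": opening from 0.0 (shut) to 1.0 (fully open).
Only numpy, scipy, OpenCV 4.12 (cv2) and the standard library are available. Lean on these libraries where they do the work, as an engineer would, in place of code of your own. Each camera call takes 0.05 s, during which the arm holds its last target.

TASK

Weigh the loaded bottle carrier: take the hand scale out of its spring clip, hook it under the carrier's handle and lift by the scale alone until the whole carrier hangs clear of the desk (at least a centimetre), and hold it there still for two seconds so that the pointer can be read. Then lower the carrier gently, without letting it drop or tip, back upright where it stood, unhook the scale, and press it upright and fully home into its clip at the height it was before. Leave the other things on the desk where they are.

Things in the scene. Friction and masses are not known exactly. Their poses are not given: they have to be found in the camera images.
- scale_grip (a point): Where to hold the hand scale: its blue handle block on top of the tube, 26 mm thick (scale's x), 50 mm wide (y), 36 mm tall, reaching from 20 mm below to 16 mm above this point. The point is on the tube's axis, 110 mm above the tube's lower end. Axes: z up along the tube, x the way the hook's mouth faces.
- scale: The hand scale (155 g): upright clear tube 24 mm across, 90 mm long, white core with rings, red pointer, blue handle on top, sprung steel hook below. Origin on the tube's axis at its lower end; axes as scale_grip. It starts home in its clip, the hook's mouth facing the stand's upright (clip_pocket's +x).
- scale_tube (a point): Point on the axis of the scale's tube, 71 mm above its lower end (39 mm below scale_grip). Coincides with clip_pocket when the scale is home in its clip.
- hook_tip (a point): Tip of the hook, 15 mm out from the tube's axis toward the scale's +x, 5.5 mm above hook_seat. The hook is 5 mm steel wire on the sliding rod (joint hook); from the side it is a J: from the rod it goes 20 mm out to -x, round below, and up to this tip.
- hook_seat (a point): In the hook, on the tube's axis: where a hung bar's axis rests. Unloaded it is 157.5 mm below scale_grip; the lowest wire is 9 mm below it. The mouth opens to the scale's +x. To slip an 8 mm bar over the tip into the hook (or out again), move level along x with the bar's axis 13 to 30 mm above this point (best 21).
- hook (a joint): How far the load has drawn the hook and red pointer down, m: 0 unloaded, stop at 0.042. Spring 245 N/m, damped; the first 0.5 N do not move it: about 11 mm for 320 g, 24 mm for 640 g.
- carrier_bar (a point): Mid-point of the top bar of the carrier's handle, on its axis, 118 mm above the carrier's underside. 8 mm steel wire along the carrier's y, level for 14 mm either side, then sloping to uprights 71 mm either side (150 mm over all); free space below down to the bottle caps 73 mm above the underside. Can be hooked from either side (x). The carrier balances about this point.
- carrier_base (a point): Centre of the underside of the bottle carrier; its z is its height above the desk (0 when it stands).
- carrier: White divided tray 84 mm (x) x 134 mm (y), 42 mm tall, with six snug capped bottles and an arched steel wire handle; 320 to 645 g in all, not known beforehand. Origin at carrier_base, z up.
- clip_pocket (a point): Centre of the clip's pocket, 149 mm above the desk, on the stand. Two sprung steel jaws (136 to 162 mm above the desk, 40 mm wide over the mouth) hold the scale's tube; their flared mouth faces this point's -x and ends 35 mm in front; a rubber pad 12 mm behind stops the tube at home. Pull the tube out straight to -x, push it in straight to +x, upright, 5 to 15 N: the jaws open and spring shut by themselves.
- clip_stand: Fixed stand of the clip: base plate 12 mm thick, 90 mm wide, from 42 mm in front (-x) to 62 mm behind the pocket; upright 36 to 48 mm behind it, up to 163 mm. Origin under the pocket on the desk. With the scale home its handle spans 168 to 204 mm above the desk and its hook hangs 9 mm above the base plate.
- carrier_corner1 (a point): Bottom corner of the carrier's tray at its +x, +y, 42 mm and 67 mm from carrier_base; at desk height (0) when it stands.
- carrier_corner2 (a point): Bottom corner of the carrier's tray at its +x, -y, 42 mm and 67 mm from carrier_base; at desk height (0) when it stands.
- carrier_corner3 (a point): Bottom corner of the carrier's tray at its -x, +y, 42 mm and 67 mm from carrier_base; at desk height (0) when it stands.
- carrier_corner4 (a point): Bottom corner of the carrier's tray at its -x, -y, 42 mm and 67 mm from carrier_base; at desk height (0) when it stands.
- bottle_amber: Bystander: upright amber dropper bottle, 32 mm across, 68 mm tall; origin at the centre of its underside.
- bottle_blue: Bystander: upright dark blue dropper bottle, 36 mm across, 74 mm tall; origin at the centre of its underside.
- bottle_spray: Bystander: upright amber bottle with black cap, 36 mm across, 86 mm tall; origin at the centre of its underside.
- tester: Bystander: flat black hand tester 95 x 62 x 22 mm with an orange ring; origin at the centre of its underside.
- penlight: Bystander: steel penlight lying along its x axis, 120 mm long, 18 mm thick; origin at the centre of its underside.
- tape_roll: Bystander: white tape roll lying flat, 80 mm across, 22 mm tall; origin at the centre of its underside.
- vial_rack: Bystander: clear rack of white-capped vials, 165 mm (its x axis) x 60 mm, 44 mm tall; origin at the centre of its underside.
There are look-alikes about, which are no part of the job. Leave any red or yellow look-alike of the carrier alone. What is shaped like the scale but green is not meant.

How it is judged:
By the outcome, as a careful person would: the job done as asked, in the order asked, and still so for the second after the job is handed in, with the robot touching nothing.
It also fails if it takes over 64 s, if anything falls off the work surface, if the arm or the gripper's body presses on something with over 40 N, if the wrist force passes 120 N, or if a joint passes its speed limit or range.

## Working session

There is one attempt and no reset: what is moved stays moved. The work goes in short steps, Python scripts to look and compute and a shell command to move; the robot and the scene stay as the last step left them, time stands still between calls to the robot, and variables do not carry over. Pictures are saved under pics/ and viewed, and the job is handed in when it is done.

```bash
ls; mkdir -p pics
cat > h.py <<'E'
import numpy as np, cv2
from workcell import arm
def save(img,fn): cv2.imwrite('pics/'+fn, cv2.cvtColor(img,cv2.COLOR_RGB2BGR))
def unproj(ci,u,v,d):
    K=np.array([[ci['fx'],0,ci['cx']],[0,ci['fy'],ci['cy']],[0,0,1.]])
    p=cv2.undistortPoints(np.array([[[u,v]]],float),K,np.array([ci['k1'],0,0,0,0.]))[0,0]
    # model: drawn = (1+k1 r^2)*ray
    pc=np.array([p[0]*d,-p[1]*d,-d,1])
    return (np.linalg.inv(ci['world_to_cam'])@pc)[:3]
def unprojm(ci,us,vs,ds):
    K=np.array([[ci['fx'],0,ci['cx']],[0,ci['fy'],ci['cy']],[0,0,1.]])
    p=cv2.undistortPoints(np.stack([us,vs],-1).astype(float)[:,None],K,np.array([ci['k1'],0,0,0,0.]))[:,0]
    pc=np.stack([p[:,0]*ds,-p[:,1]*ds,-ds,np.ones(len(ds))],-1)
    return (pc@np.linalg.inv(ci['world_to_cam']).T)[:,:3]
def proj(ci,P):
    c=ci['world_to_cam']@np.append(P,1); x,y=c[0]/-c[2],-c[1]/-c[2]
    s=1+ci['k1']*(x*x+y*y); return np.array([ci['fx']*x*s+ci['cx'],ci['fy']*y*s+ci['cy']])
def towld(ci,pc): return (np.linalg.inv(ci['world_to_cam'])@np.append(pc,1))[:3]
E
python3 - <<'E'
from h import *
for n in ['scene','top','wrist']:
    ci=arm.camera_info(n); im,d=arm.grab_frame(n); save(im,n+'0.png'); np.savez(f'{n}0.npz',im=im,d=d,**{k:np.array(v) for k,v in ci.items()})
    print(n,{k:np.round(v,3).tolist() for k,v in ci.items()})
s=arm.sense();print(s)
E
```

```text
pics
scene {'fx': 487.796, 'fy': 487.796, 'cx': 279.98, 'cy': 215.891, 'k1': -0.161, 'world_to_cam': [[-0.674, 0.739, -0.013, 0.348], [-0.552, -0.491, 0.674, 0.23], [0.491, 0.461, 0.739, -1.528], [0.0, 0.0, 0.0, 1.0]]}
top {'fx': 438.723, 'fy': 438.723, 'cx': 288.683, 'cy': 203.792, 'k1': -0.006, 'world_to_cam': [[-0.009, -0.999, -0.033, 0.045], [0.989, -0.013, 0.147, -0.55], [-0.147, -0.031, 0.989, -1.067], [0.0, 0.0, 0.0, 1.0]]}
wrist {'fx': 339.643, 'fy': 339.643, 'cx': 275.155, 'cy': 206.729, 'k1': -0.065, 'world_to_cam': [[0.346, 0.938, -0.003, -0.648], [-0.892, 0.328, -0.312, 0.041], [-0.292, 0.11, 0.95, -0.381], [0.0, 0.0, 0.0, 1.0]]}
{'time_s': 0.15, 'q': array([-1.31620867,  0.3337323 ,  0.03989942,  1.4660392 , -0.01338953,
        1.34332364, -0.05849961]), 'dq': array([-0.0002158 , -0.00072672,  0.00081842, -0.00339907,  0.00076262,
       -0.00076622,  0.00031097]), 'tau': array([ 2.47885204e-03, -6.59041286e+01,  1.36711981e+00, -4.05874979e+01,
        1.67589937e-02,  9.51299386e-03, -1.68174961e-05]), 'ee_pos': array([0.22511835, 0.60942735, 0.25265064]), 'orientation': array([[-9.38054866e-01,  3.46486589e-01, -3.34959699e-04],
       [ 3.46486737e-01,  9.38054116e-01, -1.19031221e-03],
       [-9.82168928e-05, -1.23263725e-03, -9.99999235e-01]]), 'ft_force': array([0.09398479, 0.52797402, 0.18507583]), 'ft_torque': array([0.02251995, 0.00363344, 0.00921442]), 'grip_width': 1.002872455979348}
```

View pics/scene0.png

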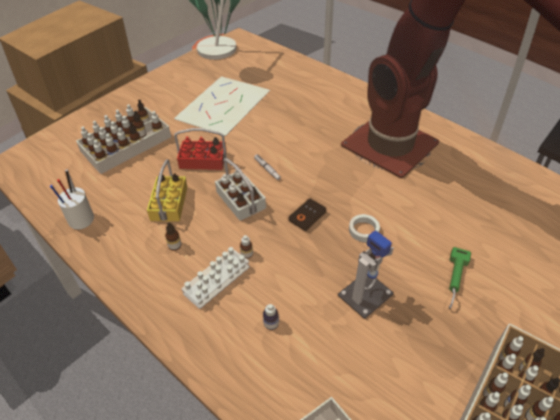

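View pics/top0.png

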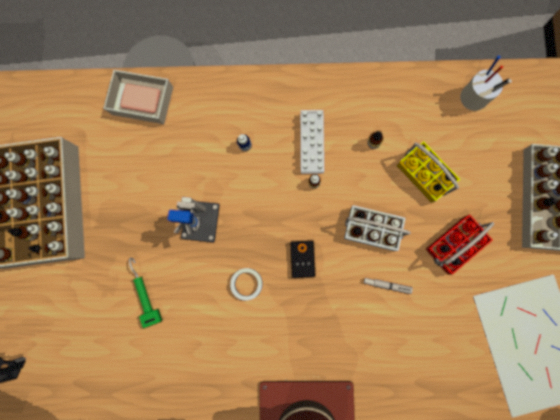

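View pics/wrist0.png

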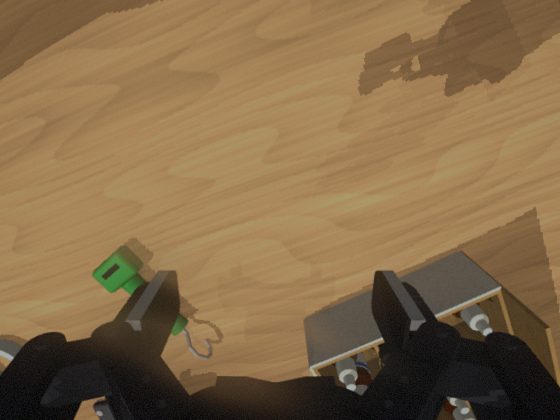

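Run:
```python
from h import *
a=np.load('scene0.npz');b=np.load('top0.npz')
c1=cv2.resize(a['im'][220:320,320:420],None,fx=4,fy=4,interpolation=cv2.INTER_CUBIC)
c2=cv2.resize(a['im'][140:240,190:290],None,fx=4,fy=4,interpolation=cv2.INTER_CUBIC)
c3=cv2.resize(b['im'][180:260,150:250],None,fx=4,fy=4,interpolation=cv2.INTER_CUBIC)
c4=cv2.resize(b['im'][180:260,325:425],None,fx=4,fy=4,interpolation=cv2.INTER_CUBIC)
save(np.hstack([c1,c2]),'c1.png');save(np.hstack([c3,c4]),'c2.png')
for n,f in (('top',b),('scene',a)):
  for q in ['scale_grip','scale','clip_stand','carrier','carrier_bar','scale_tube','hook_tip','clip_pocket','bottle_blue','tester','tape_roll']:
    r=arm.find_in(q,n)
    print(n,q,[(np.round(towld(arm.camera_info(n),x['position']),3).tolist(),round(x['confidence'],2)) for x in r[:4]])
print(arm.sense()['time_s'])
```

```text
top scale_grip [([0.501, 0.271, 0.205], 0.85), ([0.514, 0.258, 0.012], 0.59), ([0.299, 0.405, 0.021], 0.58)]
top scale [([0.301, 0.407, 0.027], 0.83), ([0.506, 0.27, 0.205], 0.61), ([0.412, 0.006, 0.021], 0.32)]
top clip_stand [([0.516, 0.261, 0.008], 0.78)]
top carrier [([0.486, -0.177, 0.039], 0.94), ([0.441, -0.379, 0.038], 0.88), ([0.629, -0.319, 0.041], 0.84), ([0.513, 0.258, 0.014], 0.66)]
top carrier_bar [([0.484, -0.172, 0.042], 0.96), ([0.625, -0.315, 0.045], 0.81), ([0.443, -0.383, 0.043], 0.77)]
top scale_tube [([0.298, 0.402, 0.023], 0.88)]
top hook_tip []
top clip_pocket [([0.513, 0.257, 0.012], 0.93)]
top bottle_blue [([0.713, 0.144, 0.044], 0.72), ([0.413, 0.006, 0.021], 0.6)]
top tester [([0.413, 0.006, 0.022], 0.64)]
top tape_roll [([0.355, 0.147, 0.025], 0.81), ([0.608, -0.021, 0.042], 0.75)]
scene scale_grip [([0.516, 0.277, 0.195], 0.87), ([0.307, 0.412, 0.024], 0.64), ([0.425, 0.013, 0.025], 0.57)]
scene scale [([0.311, 0.409, 0.026], 0.93), ([0.517, 0.276, 0.192], 0.82)]
scene clip_stand [([0.541, 0.281, 0.013], 0.76)]
scene carrier [([0.645, -0.299, 0.042], 0.72), ([0.458, -0.371, 0.041], 0.67), ([0.349, 0.143, 0.022], 0.33), ([0.729, -0.013, 0.023], 0.16)]
scene carrier_bar [([0.506, -0.16, 0.041], 0.93), ([0.649, -0.298, 0.04], 0.76), ([0.46, -0.366, 0.045], 0.6), ([0.729, -0.014, 0.023], 0.35)]
scene scale_tube [([0.509, 0.272, 0.19], 0.94), ([0.311, 0.408, 0.024], 0.68)]
scene hook_tip [([0.409, 0.443, 0.028], 0.62)]
scene clip_pocket [([0.536, 0.279, 0.013], 0.73), ([0.726, 0.163, 0.045], 0.4)]
scene bottle_blue [([0.723, 0.164, 0.044], 0.83), ([0.506, -0.162, 0.042], 0.51)]
scene tester [([0.422, 0.012, 0.026], 0.74), ([0.725, 0.162, 0.044], 0.26)]
scene tape_roll [([0.346, 0.143, 0.017], 0.64)]
1.25
```

View pics/c1.png

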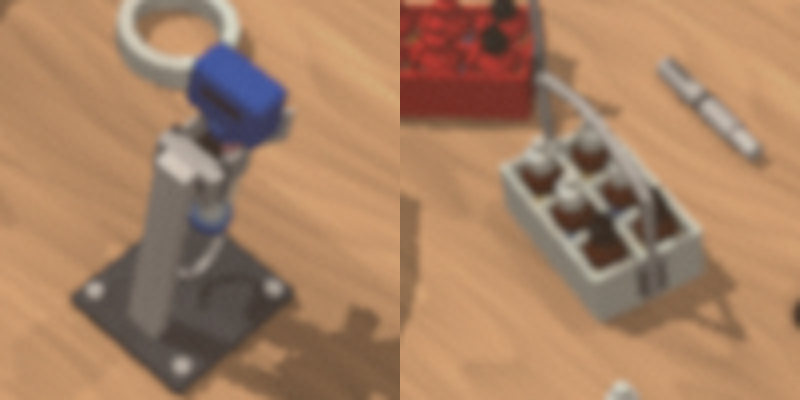

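View pics/c2.png

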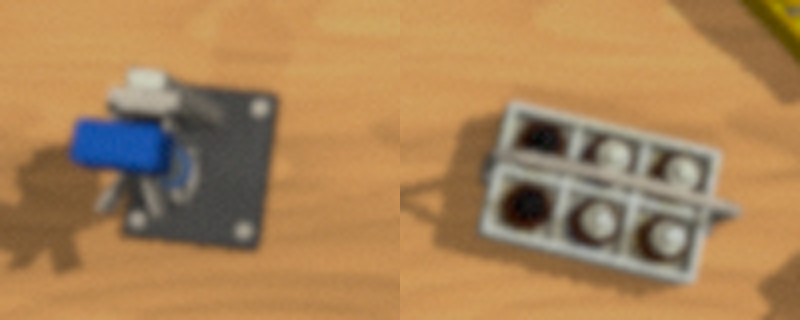

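Run:
```python
from h import *
for n in ['top','scene']:
    f=np.load(n+'0.npz'); ci={k:f[k] for k in f.files if k not in('im','d')}
    d=f['d']; im=f['im'].astype(int)
    v,u=np.nonzero(d>0); P=unprojm(ci,u,v,d[v,u]); C=im[v,u]
    print(n,'table z',np.median(P[(abs(P[:,0]-.6)<.05)&(abs(P[:,1]-.0)<.15)&(P[:,2]<.02),2]))
    near=(abs(P[:,0]-.52)<.1)&(abs(P[:,1]-.26)<.1)
    blue=near&(C[:,2]>C[:,0]+50)&(P[:,2]>.15)
    Q=P[blue]; print('blue',len(Q),Q.min(0),Q.max(0))
    T=Q[Q[:,2]>np.percentile(Q[:,2],90)-.012]
    r=cv2.minAreaRect((T[:,:2]*1000).astype(np.float32)); print(' top',np.median(T[:,2]),r)
    for zz,nm in ((.012,'plate'),):
        pl=near&(abs(P[:,2]-zz)<.006)&(C.sum(1)<230)
        r=cv2.minAreaRect((P[pl][:,:2]*1000).astype(np.float32)); print(nm,pl.sum(),np.median(P[pl][:,2]),r, cv2.boxPoints(r).tolist())
    up=near&(P[:,2]>.152)&(P[:,2]<.172)&~blue
    print('upright top',up.sum(),P[up].min(0),P[up].max(0), P[up].mean(0))
    nc=(abs(P[:,0]-.49)<.09)&(abs(P[:,1]+.18)<.1)
    tr=nc&(P[:,2]>.02)&(P[:,2]<.052)
    r=cv2.minAreaRect((P[tr][:,:2]*1000).astype(np.float32)); print('tray',tr.sum(),r)
    tr=nc&(P[:,2]>.036)&(P[:,2]<.048)&(C.min(1)>120)
    r=cv2.minAreaRect((P[tr][:,:2]*1000).astype(np.float32)); print('rim',tr.sum(),r)
    br=nc&(P[:,2]>.085)
    Q=P[br]; print('bar',br.sum(), Q.mean(0) if len(Q) else '')
    if len(Q)>5:
        print(cv2.fitLine((Q[:,:2]*1000).astype(np.float32),cv2.DIST_HUBER,0,.01,.01).ravel(),Q[:,2].max(),Q.min(0),Q.max(0))
```

```text
top table z -0.00014575378772208047
blue 268 [0.48971203 0.24702373 0.15910097] [0.52163396 0.29516123 0.20792789]
 top 0.20332188223774356 ((504.6027526855469, 271.27099609375), (46.95034408569336, 25.92718505859375), 82.43284606933594)
plate 644 0.0118235114618217 ((512.65673828125, 271.6033020019531), (88.31587219238281, 98.35856628417969), 82.67137908935547) [[458.2464294433594, 234.07940673828125], [555.8014526367188, 221.53277587890625], [567.0670166015625, 309.127197265625], [469.51202392578125, 321.673828125]]
upright top 242 [0.46916902 0.24850933 0.15213196] [0.5511823  0.2931602  0.17182957] [0.52456208 0.26976471 0.16096327]
tray 1110 ((488.579345703125, -174.4971466064453), (146.6469268798828, 84.71614074707031), 75.33563995361328)
rim 387 ((488.23565673828125, -176.12368774414062), (135.482666015625, 84.55757904052734), 75.33563995361328)
bar 221 [ 0.48852186 -0.17340177  0.11395629]
[ 2.5119859e-01  9.6793556e-01  4.8831900e+02 -1.7360048e+02] 0.12489896828101199 [ 0.46701053 -0.24776608  0.08544566] [ 0.50781123 -0.10280934  0.12489897]
scene table z 0.000106436026397
[... 343 characters left out ...]
4.6368103027344, 246.72027587890625], [564.512451171875, 232.8719482421875], [575.2073974609375, 310.00531005859375], [475.331787109375, 323.8536376953125]]
upright top 317 [0.47482181 0.24879183 0.15200422] [0.55490487 0.29532467 0.17174007] [0.53122767 0.27302772 0.16044979]
tray 962 ((489.6575012207031, -172.33436584472656), (146.29833984375, 87.96688842773438), 75.76953887939453)
rim 221 ((489.0409240722656, -174.7655792236328), (140.40359497070312, 87.96688842773438), 75.76953887939453)
bar 145 [ 0.49347031 -0.1616746   0.11034089]
[ 2.3376881e-01  9.7229218e-01  4.9347241e+02 -1.6273067e+02] 0.12307768655522233 [ 0.47208967 -0.24679434  0.08645586] [ 0.51205496 -0.09990404  0.12307769]
```

```bash
python3 -m creep '100 20 -24 4 0 0 -50;100 20 -24 4 0 0 -50;100 20 -24 4 0 0 -50;100 20 -24 4 0 0 -50;100 20 -24 4 0 0 -50;100 20 -24 4 0 0 -50;100 20 -24 4 0 0 -50;100 20 -24 4 0 0 -50' 60
```

```text
time_s: 1.92
ee_pos: [0.4287, 0.3652, 0.2945]
orientation: [[-0.325, 0.946, 0.002], [0.946, 0.325, 0.0], [-0.001, 0.002, -1.0]]
ft_force: [0.2, 0.3, 0.5]
grip_width: 0.999
```

```bash
python3 -m creep '100 7.8 -9.5 0 0 0 -26.6;100 7.8 -9.5 0 0 0 -26.6;100 7.8 -9.5 0 0 0 -26.6;100 7.8 -9.5 0 0 0 -26.6;100 7.8 -9.5 0 0 0 -26.6;100 7.8 -9.5 0 0 0 -26.6'
python3 - <<'E'
from h import *
s=arm.sense();print(s['ee_pos'],s['orientation'],s['q'])
ci=arm.camera_info('wrist');im,d=arm.grab_frame('wrist');save(im,'w1.png');np.savez('w1.npz',im=im,d=d,**{k:np.array(v) for k,v in ci.items()})
v,u=np.nonzero(d>0);P=unprojm(ci,u,v,d[v,u]);C=im[v,u].astype(int)
near=(abs(P[:,0]-.52)<.1)&(abs(P[:,1]-.26)<.1)
b=near&(C[:,2]>C[:,0]+40)&(P[:,2]>.15)
Q=P[b];print(len(Q))
if len(Q)>10:
    print(Q.min(0),Q.max(0)); T=Q[Q[:,2]>np.percentile(Q[:,2],90)-.008]
    print(np.median(T[:,2]),cv2.minAreaRect((T[:,:2]*1000).astype(np.float32)))
E
```

```text
time_s: 2.42
ee_pos: [0.503, 0.275, 0.2933]
orientation: [[0.117, 0.993, -0.0], [0.993, -0.117, 0.0], [0.0, -0.0, -1.0]]
ft_force: [-0.3, 1.0, -1.2]
grip_width: 0.997
[0.5030157  0.27498106 0.29329128] [[ 1.17288689e-01  9.93097796e-01 -3.61872196e-04]
 [ 9.93097795e-01 -1.17288539e-01  4.11045182e-04]
 [ 3.65764603e-04 -4.07585431e-04 -9.99999850e-01]] [-0.95574672  0.1599167   0.4310125   1.61585988 -0.06834628  1.38076482
 -0.63421112]
2535
[0.49073868 0.24734356 0.18031633] [0.51921889 0.29692649 0.20556266]
0.2033899806195456 ((504.9731750488281, 272.3513488769531), (48.4733772277832, 24.842836380004883), 83.28011322021484)
```

View pics/w1.png

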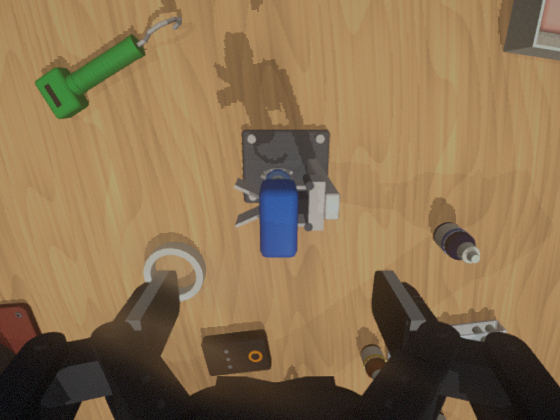

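```bash
python3 -m creep '100 0.2 -0.26 -3.5 0 0 -0.5;100 0.2 -0.26 -7 0 0 -0.5;100 0.2 -0.26 -9 0 0 -0.5;100 0.2 -0.26 -9 0 0 -0.5'
```

```text
time_s: 2.8
ee_pos: [0.502, 0.2725, 0.1987]
orientation: [[0.123, 0.992, -0.006], [0.992, -0.123, -0.004], [-0.005, -0.006, -1.0]]
ft_force: [-0.6, -1.4, 0.8]
grip_width: 1.002
```

```bash
python3 -m creep '100 0.2 0 -0.3 0 0 0;100 0.2 0 -0.6 0 0 0;100 0.2 0 -0.6 0 0 0;100 0.2 0 -0.6 0 0 0'
```

```text
time_s: 3.13
ee_pos: [0.5077, 0.2727, 0.1986]
orientation: [[0.128, 0.992, 0.002], [0.992, -0.128, 0.001], [0.001, 0.001, -1.0]]
ft_force: [-0.1, -0.6, 0.2]
grip_width: 0.999
```

```bash
python3 -m creep '100 -0.25 0 -0.4 0 0 0;100 -0.25 0 -0.7 0 0 0;100 -0.25 0 -0.7 0 0 0;40 -0.25 0 -0.7 0 0 0;20 -0.25 0 -0.7 0 0 0;0 -0.25 0 -0.7 0 0 0;0 -0.25 0 -0.7 0 0 0;0 -0.25 0 -0.7 0 0 0' 80
```

```text
time_s: 3.8
ee_pos: [0.5048, 0.2721, 0.1904]
orientation: [[0.128, 0.992, 0.0], [0.992, -0.128, 0.0], [0.0, 0.0, -1.0]]
ft_force: [2.9, -0.6, -0.4]
grip_width: 0.299
```

```bash
python3 -m creep '0 0 0 0 0 0 0;0 0 0 0 0 0 0;0 0 0 0 0 0 0'
python3 - <<'E'
from h import *
s=arm.sense();print(s['ee_pos'],s['ft_force'],s['ft_torque'],s['grip_width'])
im,d=arm.grab_frame('wrist');im2,_=arm.grab_frame('top')
save(np.hstack([im[::1,100:460],cv2.resize(im2[170:275,140:240],(400,420),interpolation=cv2.INTER_CUBIC)]),'g1.png')
E
```

```text
time_s: 4.05
ee_pos: [0.5048, 0.2721, 0.1903]
orientation: [[0.128, 0.992, 0.0], [0.992, -0.128, 0.0], [0.0, 0.0, -1.0]]
ft_force: [0.3, 0.0, -0.1]
grip_width: 0.299
[0.50479593 0.27207605 0.19032133] [ 0.28160778  0.00765506 -0.11016941] [-0.01473408 -0.17889114 -0.01999033] 0.2986532842758329
```

View pics/g1.png

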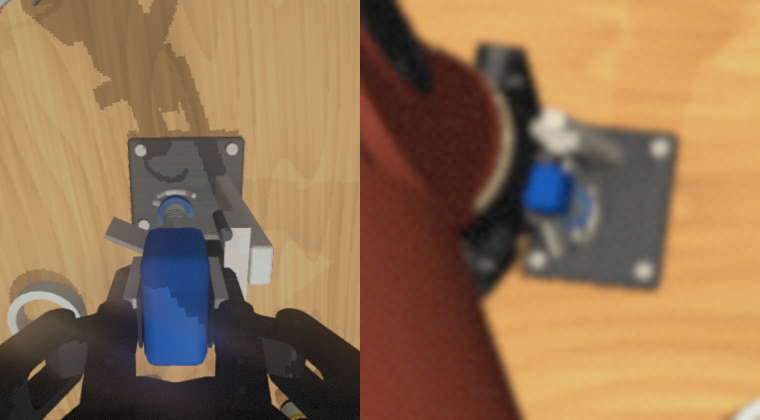

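```bash
python3 -m creep '0 -0.5 0.06 0 0 0 0;0 -1 0.13 0 0 0 0;0 -1.5 0.19 0 0 0 0;0 -2 0.26 0 0 0 0;0 -2.7 0.35 0 0 0 0;0 -3.5 0.45 0 0 0 0;0 -4.5 0.58 0 0 0 0;0 -5.5 0.71 0 0 0 0' 110
```

```text
time_s: 4.82
ee_pos: [0.4483, 0.2794, 0.1902]
orientation: [[0.128, 0.992, -0.001], [0.992, -0.128, -0.0], [-0.0, -0.001, -1.0]]
ft_force: [0.6, 0.6, -1.4]
grip_width: 0.287
```

```bash
python3 -m creep '0 -1 0.13 0 0 0 0;0 -1 0.13 1 0 0 0;0 -1 0.13 2 0 0 0;0 -1 0.13 2 0 0 0'
python3 - <<'E'
from h import *
s=arm.sense();print(s['ee_pos'],s['ft_force'],s['ft_torque'],s['grip_width'])
im,d=arm.grab_frame('wrist');im2,_=arm.grab_frame('scene')
save(np.hstack([im[::1,100:460],cv2.resize(im2[210:320,310:415],(400,420),interpolation=cv2.INTER_CUBIC)]),'g2.png')
E
```

```text
time_s: 5.15
ee_pos: [0.441, 0.2812, 0.2133]
orientation: [[0.128, 0.992, 0.003], [0.992, -0.128, 0.003], [0.003, 0.003, -1.0]]
ft_force: [0.4, 0.5, -0.3]
grip_width: 0.291
[0.44095649 0.28123122 0.21325864] [ 0.41761616  0.50124236 -0.26378991] [ 0.04057598 -0.05535447 -0.04078459] 0.29065604664201766
```

View pics/g2.png

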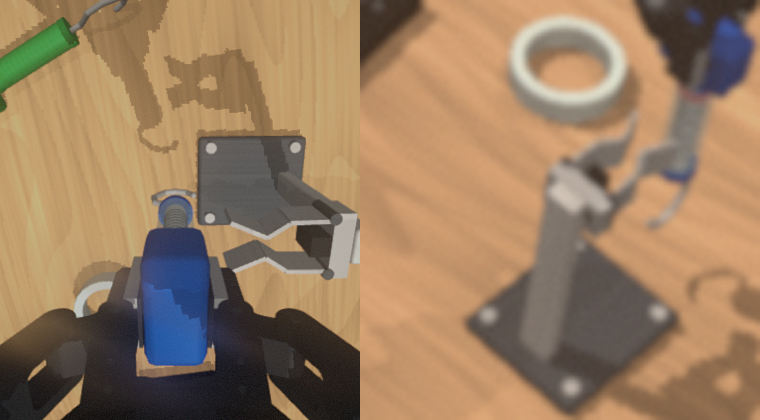

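```bash
python3 -m creep '0 0 -1 2 0 0 0;0 0 -4 4 0 0 -1;0 0.3 -8 5 0 0 -2;0 0.3 -12 5 0 0 -3;0 0.3 -16 5 0 0 -4;0 0.3 -20 5 0 0 -5;0 0.3 -24 5 0 0 -6;0 0.3 -28 5 0 0 -7.2'; python3 -m creep '0 0.2 -4 0 0 0 0;0 0.2 -8 0 0 0 0;0 0.2 -12 0 0 0 0;0 0.2 -14.5 0 0 0 0;0 0.2 -16.2 0 0 0 0;0 0.2 -16.2 0 0 0 0;0 0.2 -16.2 0 0 0 0'
python3 - <<'E'
from h import *
s=arm.sense();print(s['ee_pos'],s['orientation'],s['ft_force'],s['grip_width'])
ims=[]
for n in ['wrist','top','scene']:
    ci=arm.camera_info(n);im,d=arm.grab_frame(n);save(im,n+'2.png');np.savez(n+'2.npz',im=im,d=d,**{k:np.array(v) for k,v in ci.items()});ims.append(im)
    v,u=np.nonzero(d>0);P=unprojm(ci,u,v,d[v,u])
    Q=P[(abs(P[:,0]-.49)<.035)&(abs(P[:,1]+.175)<.09)&(P[:,2]>.085)&(P[:,2]<.128)]
    print(n,len(Q))
    if len(Q)>10: print(cv2.fitLine((Q[:,:2]*1000).astype(np.float32),cv2.DIST_HUBER,0,.01,.01).ravel(),Q.min(0),Q.max(0))
save(np.hstack([cv2.resize(ims[1][170:275,320:420],(400,420),interpolation=cv2.INTER_CUBIC),cv2.resize(ims[2][110:220,190:295],(400,420),interpolation=cv2.INTER_CUBIC)]),'g3.png')
E
```

```text
time_s: 5.92
ee_pos: [0.4424, -0.0018, 0.2602]
orientation: [[0.253, 0.967, 0.0], [0.967, -0.253, 0.0], [0.0, 0.0, -1.0]]
ft_force: [1.4, -0.7, -1.7]
grip_width: 0.287
time_s: 6.5
ee_pos: [0.4445, -0.1625, 0.2602]
orientation: [[0.254, 0.967, -0.0], [0.967, -0.254, -0.0], [-0.0, -0.0, -1.0]]
ft_force: [-0.2, -0.3, -1.6]
grip_width: 0.286
[ 0.44451497 -0.16252084  0.26022523] [[ 2.54393308e-01  9.67100818e-01 -2.29807403e-04]
 [ 9.67100810e-01 -2.54393355e-01 -2.09417445e-04]
 [-2.60989259e-04 -1.68972529e-04 -9.99999952e-01]] [-0.22019994 -0.27054197 -1.59938578] 0.2860579256422432
wrist 1635
[ 2.4691449e-01  9.6903729e-01  4.9093201e+02 -1.6563777e+02] [ 0.45517152 -0.24609631  0.08501158] [ 0.51001985 -0.10512067  0.12309516]
top 109
[ 2.4728911e-01  9.6894175e-01  4.9759460e+02 -1.3747508e+02] [ 0.48658393 -0.1722829   0.08718324] [ 0.50841556 -0.10367283  0.12512449]
scene 149
[ 2.2856072e-01  9.7352964e-01  4.9359711e+02 -1.6219922e+02] [ 0.45846417 -0.24483603  0.08628756] [ 0.51165597 -0.09997404  0.12342669]
```

View pics/wrist2.png

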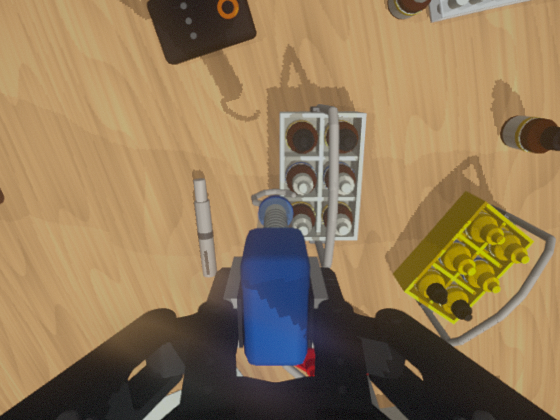

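View pics/g3.png

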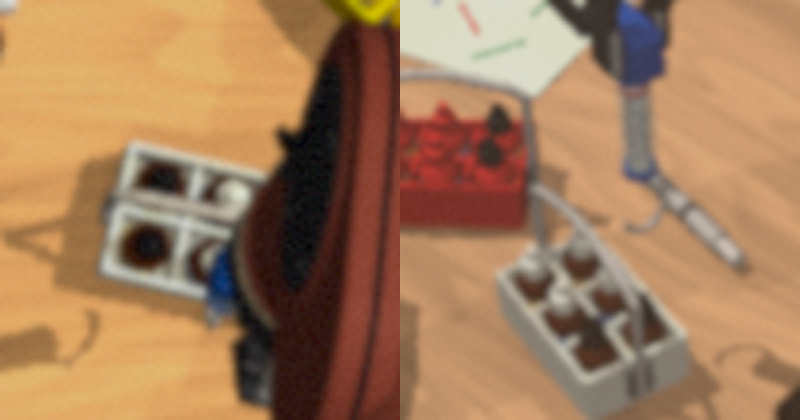

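```bash
python3 -m creep '0 0.3 -0.1 -0.35 0 0 0;0 1 -0.3 -0.35 0 0 0;0 1.7 -0.5 -0.35 0 0 0;0 2.4 -0.7 -0.35 0 0 0;0 3.1 -0.9 -0.35 0 0 0;0 3.8 -1.1 -0.35 0 0 0;0 4.4 -1.3 -0.35 0 0 0;0 4.4 -1.3 -0.35 0 0 0'
python3 - <<'E'
from h import *
s=arm.sense();print(s['ee_pos'],s['ft_force'],s['grip_width'])
ims=[]
for n in ['wrist','scene']:
    im,d=arm.grab_frame(n);ims.append(im)
save(np.hstack([ims[0][80:380,150:450],cv2.resize(ims[1][110:220,180:290],(300,300),interpolation=cv2.INTER_CUBIC)]),'g4.png')
E
```

```text
time_s: 7.32
ee_pos: [0.4898, -0.1739, 0.2565]
orientation: [[0.25, 0.968, -0.0], [0.968, -0.25, -0.001], [-0.001, -0.0, -1.0]]
ft_force: [-0.8, -0.4, -1.6]
grip_width: 0.296
[ 0.48979329 -0.17394245  0.25647532] [-0.77788608 -0.38483342 -1.55119535] 0.29550149317291974
```

View pics/g4.png

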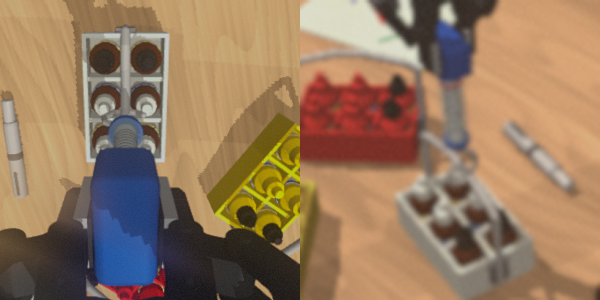

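```bash
python3 -m creep '0 0 0 0.5 0 0 0;0 0 0 1 0 0 0;0 0 0 1.5 0 0 0;0 0 0 2 0 0 0;0 0 0 2.3 0 0 0;0 0 0 2.6 0 0 0;0 0 0 2.9 0 0 0;0 0 0 3.2 0 0 0';python3 -m creep '0 0 0 0.3 0 0 0;0 0 0 0.6 0 0 0;0 0 0 0.9 0 0 0;0 0 0 1.2 0 0 0;0 0 0 1.5 0 0 0;0 0 0 1.8 0 0 0;0 0 0 2.0 0 0 0;0 0 0 2.1 0 0 0'
python3 - <<'E'
from h import *
s=arm.sense();print(s['ee_pos'],s['ft_force'],s['grip_width'])
ims=[]
for n in ['wrist','scene']:
    im,d=arm.grab_frame(n);ims.append(im)
save(np.hstack([ims[0][80:380,150:450],cv2.resize(ims[1][110:220,180:290],(300,300),interpolation=cv2.INTER_CUBIC)]),'g5.png')
E
```

```text
time_s: 8.08
ee_pos: [0.4886, -0.1744, 0.2889]
orientation: [[0.252, 0.968, -0.0], [0.968, -0.252, 0.0], [0.0, -0.0, -1.0]]
ft_force: [0.4, 0.8, -5.0]
grip_width: 0.293
time_s: 8.75
ee_pos: [0.4888, -0.1745, 0.3101]
orientation: [[0.252, 0.968, 0.0], [0.968, -0.252, 0.0], [0.0, 0.0, -1.0]]
ft_force: [-0.3, 0.1, -7.2]
grip_width: 0.291
[ 0.48877865 -0.17450431  0.3101224 ] [-0.31225412  0.08397984 -7.19537959] 0.291050695984118
```

View pics/g5.png

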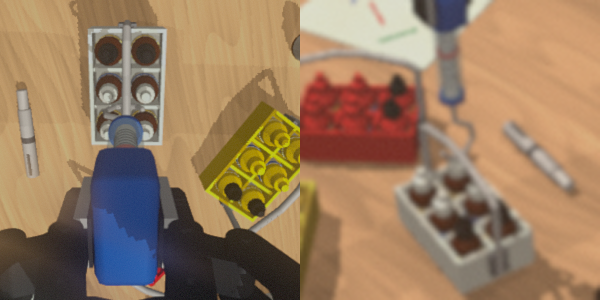

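```bash
python3 -m creep '0 0 0 0.3 0 0 0;0 0 0 0.6 0 0 0;0 0 0 0.8 0 0 0;0 0 0 0.9 0 0 0;0 0 0 1 0 0 0;0 0 0 1 0 0 0;0 0 0 1 0 0 0;0 0 0 1 0 0 0'
python3 - <<'E'
from h import *
ims=[]
for n in ['wrist','scene','top']:
    ci=arm.camera_info(n);im,d=arm.grab_frame(n);ims.append(im)
    v,u=np.nonzero(d>0);P=unprojm(ci,u,v,d[v,u])
    Q=P[(abs(P[:,0]-.49)<.06)&(abs(P[:,1]+.175)<.09)]
    h=np.histogram(Q[:,2],bins=np.arange(-.005,.16,.005));print(n,dict(zip(np.round(h[1]*1000).astype(int).tolist(),h[0].tolist())))
save(np.hstack([ims[0][80:380,150:450],cv2.resize(ims[1][110:220,180:290],(300,300),interpolation=cv2.INTER_CUBIC)]),'g6.png')
E
```

```text
time_s: 9.52
ee_pos: [0.4886, -0.1745, 0.3197]
orientation: [[0.252, 0.968, -0.0], [0.968, -0.252, 0.0], [-0.0, -0.0, -1.0]]
ft_force: [0.2, 0.7, -7.6]
grip_width: 0.284
wrist {-5: 2296, 0: 1538, 5: 0, 10: 0, 15: 0, 20: 40, 25: 473, 30: 167, 35: 180, 40: 231, 45: 267, 50: 376, 55: 671, 60: 1143, 65: 1457, 70: 337, 75: 115, 80: 322, 85: 658, 90: 248, 95: 170, 100: 4, 105: 0, 110: 2, 115: 2, 120: 21, 125: 79, 130: 158, 135: 290, 140: 356, 145: 50, 150: 13}
scene {-5: 423, 0: 439, 5: 8, 10: 0, 15: 2, 20: 21, 25: 58, 30: 44, 35: 66, 40: 68, 45: 63, 50: 103, 55: 203, 60: 230, 65: 217, 70: 105, 75: 64, 80: 79, 85: 90, 90: 46, 95: 21, 100: 7, 105: 9, 110: 10, 115: 7, 120: 11, 125: 17, 130: 28, 135: 60, 140: 31, 145: 7, 150: 3}
top {-5: 477, 0: 391, 5: 5, 10: 0, 15: 2, 20: 43, 25: 94, 30: 39, 35: 50, 40: 56, 45: 60, 50: 64, 55: 176, 60: 242, 65: 232, 70: 60, 75: 17, 80: 55, 85: 90, 90: 51, 95: 23, 100: 0, 105: 1, 110: 2, 115: 1, 120: 5, 125: 11, 130: 22, 135: 43, 140: 44, 145: 6, 150: 1}
```

View pics/g6.png

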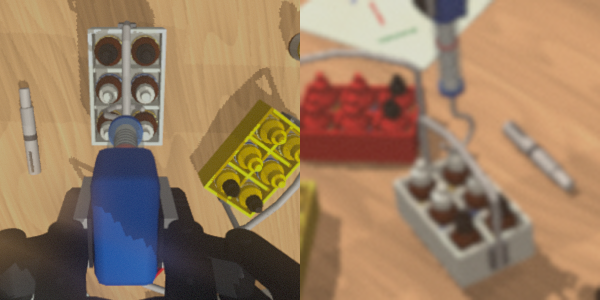

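```bash
python3 -m creep '0 0 0 0 0 0 0;0 0 0 0 0 0 0;0 0 0 0 0 0 0;0 0 0 0 0 0 0;0 0 0 0 0 0 0;0 0 0 0 0 0 0;0 0 0 0 0 0 0;0 0 0 0 0 0 0';python3 -m creep '0 0 0 0 0 0 0;0 0 0 0 0 0 0;0 0 0 0 0 0 0;0 0 0 0 0 0 0;0 0 0 0 0 0 0;0 0 0 0 0 0 0;0 0 0 0 0 0 0;0 0 0 0 0 0 0'; python3 -m creep '0 0 0 0 0 0 0;0 0 0 0 0 0 0;0 0 0 0 0 0 0;0 0 0 0 0 0 0;0 0 0 0 0 0 0;0 0 0 0 0 0 0;0 0 0 0 0 0 0;0 0 0 0 0 0 0'
```

```text
time_s: 10.33
ee_pos: [0.4887, -0.1745, 0.3198]
orientation: [[0.252, 0.968, -0.0], [0.968, -0.252, 0.0], [0.0, -0.0, -1.0]]
ft_force: [-0.2, 0.7, -7.2]
grip_width: 0.285
time_s: 11.0
ee_pos: [0.4887, -0.1745, 0.3198]
orientation: [[0.252, 0.968, -0.0], [0.968, -0.252, 0.0], [0.0, -0.0, -1.0]]
ft_force: [0.7, 0.0, -7.0]
grip_width: 0.288
time_s: 11.67
ee_pos: [0.4887, -0.1745, 0.3198]
orientation: [[0.252, 0.968, -0.0], [0.968, -0.252, 0.0], [-0.0, -0.0, -1.0]]
ft_force: [0.4, -0.1, -7.0]
grip_width: 0.287
```

```bash
cat > rim.py <<'E'
from h import *
def rim(n,z0):
    ci=arm.camera_info(n);im,d=arm.grab_frame(n)
    v,u=np.nonzero(d>0);P=unprojm(ci,u,v,d[v,u]);C=im[v,u]
    nc=(abs(P[:,0]-.49)<.075)&(abs(P[:,1]+.175)<.09)
    t=nc&(abs(P[:,2]-z0-.042)<.006)&(C.min(1)>110)
    Q=P[t];A=np.c_[Q[:,:2]-Q[:,:2].mean(0),np.ones(len(Q))];k=np.linalg.lstsq(A,Q[:,2],rcond=None)[0]
    print(n,t.sum(),np.round(cv2.minAreaRect((Q[:,:2]*1000).astype(np.float32))[0],1),cv2.minAreaRect((Q[:,:2]*1000).astype(np.float32))[1:],'z',k[2]*1000,'tilt deg',np.degrees(k[:2]))
    return im
E
python3 - <<'E'
from rim import *
for i in range(2):
    for n in ['wrist','scene']: im=rim(n,.020)
E
python3 -m creep '0 0 0 0 0 0 0;0 0 0 0 0 0 0;0 0 0 0 0 0 0;0 0 0 0 0 0 0;0 0 0 0 0 0 0;0 0 0 0 0 0 0;0 0 0 0 0 0 0;0 0 0 0 0 0 0'
python3 - <<'E'
from rim import *
for n in ['wrist','scene']: im=rim(n,.020)
E
```

```text
wrist 1692 [ 490.7 -174.6] ((138.25230407714844, 84.34552764892578), 76.12279510498047) z 62.825595182874224 tilt deg [0.79391378 1.23627881]
scene 280 [ 488.5 -174.2] ((142.5230255126953, 88.60984802246094), 76.48431396484375) z 61.82667964654796 tilt deg [0.77187507 0.99330541]
wrist 1686 [ 490.7 -174.6] ((138.28582763671875, 84.33147430419922), 76.06954193115234) z 62.871822683135164 tilt deg [0.82701467 1.22199615]
scene 283 [ 489.4 -174.2] ((139.48814392089844, 88.61332702636719), 76.94976043701172) z 61.73302770951832 tilt deg [-0.03019309  0.83710945]
time_s: 12.53
ee_pos: [0.4887, -0.1745, 0.3198]
orientation: [[0.252, 0.968, -0.0], [0.968, -0.252, 0.0], [0.0, -0.0, -1.0]]
ft_force: [-0.9, -0.0, -8.2]
grip_width: 0.292
wrist 1691 [ 490.7 -174.5] ((137.9691162109375, 84.40225219726562), 76.0251235961914) z 62.81622880977003 tilt deg [0.79424682 1.21524408]
scene 270 [ 488.5 -175.2] ((143.2266845703125, 88.05424499511719), 76.81072998046875) z 62.04558718188426 tilt deg [0.80345104 0.87759666]
```

```bash
python3 -m creep '0 0 0 -0.3 0 0 0;0 0 0 -0.6 0 0 0;0 0 0 -0.9 0 0 0;0 0 0 -1.2 0 0 0;0 0 0 -1.4 0 0 0;0 0 0 -1.55 0 0 0;0 0 0 -1.65 0 0 0;0 0 0 -1.75 0 0 0'; python3 -m creep '0 0 0 -0.1 0 0 0;0 0 0 -0.2 0 0 0;0 0 0 -0.3 0 0 0;0 0 0 -0.4 0 0 0;0 0 0 -0.5 0 0 0;0 0 0 -0.6 0 0 0;0 0 0 -0.8 0 0 0;0 0 0 -1 0 0 0';python3 -m creep '0 0 0 -0.3 0 0 0;0 0 0 -0.6 0 0 0;0 0 0 -0.9 0 0 0;0 0 0 -1.2 0 0 0;0 0 0 -1.2 0 0 0'
python3 - <<'E'
from rim import *
for n in ['wrist','scene','top']: im=rim(n,0)
E
```

```text
time_s: 13.3
ee_pos: [0.4887, -0.1745, 0.3022]
orientation: [[0.252, 0.968, -0.0], [0.968, -0.252, -0.0], [-0.0, -0.0, -1.0]]
ft_force: [-0.6, -1.1, -6.5]
grip_width: 0.291
time_s: 13.97
ee_pos: [0.4889, -0.1744, 0.2923]
orientation: [[0.251, 0.968, 0.001], [0.968, -0.251, 0.0], [0.0, 0.0, -1.0]]
ft_force: [1.0, 0.4, -5.5]
grip_width: 0.289
time_s: 14.38
ee_pos: [0.4887, -0.1747, 0.2799]
orientation: [[0.252, 0.968, -0.0], [0.968, -0.252, -0.0], [-0.0, -0.0, -1.0]]
ft_force: [0.6, 0.1, -3.3]
grip_width: 0.294
wrist 1585 [ 490.  -174.5] ((138.6773681640625, 84.47726440429688), 75.96038055419922) z 41.03843347209146 tilt deg [-0.08226503  0.07315873]
scene 260 [ 489.2 -173.7] ((138.76365661621094, 86.55532836914062), 75.74401092529297) z 40.62008050288044 tilt deg [-0.07268298  0.1366745 ]
top 271 [ 489.8 -170.5] ((129.14376831054688, 84.62698364257812), 75.8536148071289) z 40.22740618102029 tilt deg [-0.36189585  0.73973718]
```

```bash
python3 -m creep '0 0 0 -0.4 0 0 0;0 0 0 -0.8 0 0 0;0 0 0 -1.2 0 0 0;0 0 0 -1.6 0 0 0;0 0 0 -2 0 0 0;0 0 0 -2.35 0 0 0;0 0 0 -2.35 0 0 0'
python3 - <<'E'
from h import *
for n in ['wrist','scene']:
    im,d=arm.grab_frame(n); save(im,n+'7.png')
    if n=='wrist': w=im
save(np.hstack([w[80:380,150:450],cv2.resize(im[110:220,180:290],(300,300),interpolation=cv2.INTER_CUBIC)]),'g7.png')
E
```

```text
time_s: 15.12
ee_pos: [0.4883, -0.1744, 0.256]
orientation: [[0.252, 0.968, -0.001], [0.968, -0.252, -0.0], [-0.0, -0.001, -1.0]]
ft_force: [0.5, 0.2, -1.5]
grip_width: 0.293
```

View pics/g7.png

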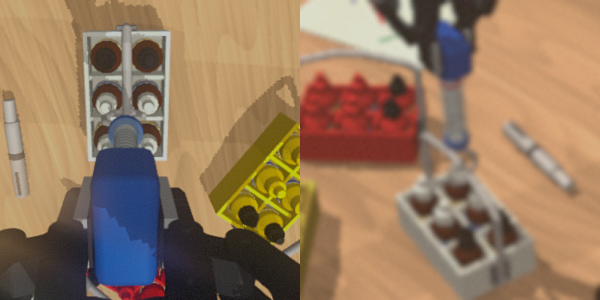

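```bash
python3 -m creep '0 -0.3 0.08 0 0 0 0;0 -0.8 0.2 0 0 0 0;0 -1.4 0.36 0 0 0 0;0 -2 0.52 0 0 0 0;0 -2.7 0.7 0 0 0 0;0 -3.4 0.88 0 0 0 0;0 -4.4 1.14 0 0 0 0;0 -4.6 1.2 0 0 0 0'
python3 - <<'E'
from rim import *
im=rim('wrist',0)
rim('scene',0)
s=arm.sense();R=s['orientation'];p=s['ee_pos'];print(p)
def handle(im,d,ci,R,p):
    v,u=np.nonzero(d>0);P=unprojm(ci,u,v,d[v,u]);C=im[v,u].astype(int)
    b=(C[:,2]>C[:,0]+40)&(np.linalg.norm(P-p,axis=1)<.05)
    Q=(P[b]-p)@R; T=Q[Q[:,2]<-.005]
    print('handle in tool frame',len(Q),np.percentile(Q,[2,50,98],axis=0).round(4).tolist(),'top',np.median(T[:,2]))
ci=arm.camera_info('wrist');im,d=arm.grab_frame('wrist');handle(im,d,ci,R,p)
f=np.load('wrist2.npz');ci={k:f[k] for k in f.files if k not in('im','d')}
handle(f['im'],f['d'],ci,np.array([[.2544,.9671,0],[.9671,-.2544,0],[0,0,-1]]),np.array([.4445,-.1625,.2602]))
save(im,'w8.png')
E
```

```text
time_s: 15.88
ee_pos: [0.4412, -0.1623, 0.2568]
orientation: [[0.252, 0.968, 0.0], [0.968, -0.252, 0.001], [0.001, -0.0, -1.0]]
ft_force: [-0.8, -0.8, -1.2]
grip_width: 0.294
wrist 1923 [ 489.  -177.2] ((142.8167266845703, 84.14176940917969), 75.69317626953125) z 40.441789999594306 tilt deg [0.63313866 0.21020168]
scene 254 [ 488.5 -174.5] ((141.8447265625, 86.64603424072266), 76.43844604492188) z 40.61818725265885 tilt deg [-0.39255025  0.0721267 ]
[ 0.44238559 -0.16221557  0.25703099]
handle in tool frame 7932 [[-0.0214, -0.0111, -0.0141], [0.0074, 0.0009, -0.0127], [0.0245, 0.0118, 0.0089]] top -0.012790253653843647
handle in tool frame 7920 [[-0.0213, -0.011, -0.0141], [0.0074, 0.0009, -0.0127], [0.0245, 0.0118, 0.0087]] top -0.012822202139435135
```

View pics/w8.png

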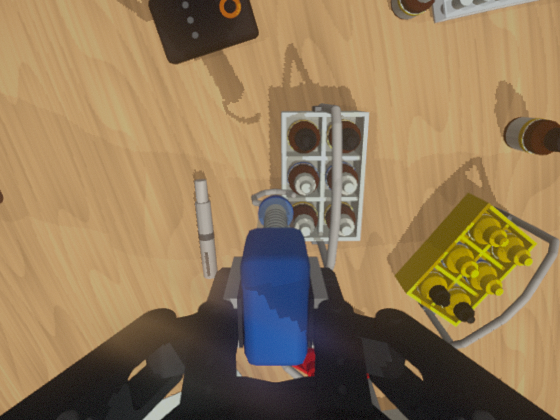

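```bash
python3 -m creep '0 0 1 0.4 0 0 0;0 0 4 0.4 0 0 1;0 0 8 0.4 0 0 2;0 0 12 0.4 0 0 3;0 0 16 0.4 0 0 4;0 0 20 0.4 0 0 5;0 0 24 0.4 0 0 6;0 0 28 0.4 0 0 7.2'; python3 -m creep '0 -0.3 4 0 0 0 0;0 -0.6 8 0 0 0 0;0 -1 12 0 0 0 0;0 -1.2 15 -1 0 0 0;0 -1.2 16.4 -3 0 0 0;0 -1.2 16.4 -5 0 0 0;0 -1.2 16.4 -6 0 0 0;0 -1.2 16.4 -6 0 0 0'
python3 - <<'E'
from h import *
s=arm.sense();print(s['ee_pos'],s['orientation'][:,1],s['ft_force'])
ims=[]
for n in ['wrist','scene','top']:
    ci=arm.camera_info(n);im,d=arm.grab_frame(n);ims.append(im);np.savez(n+'9.npz',im=im,d=d,**{k:np.array(v) for k,v in ci.items()})
save(np.hstack([ims[0][:,100:460],cv2.resize(ims[1][210:320,310:415],(400,420),interpolation=cv2.INTER_CUBIC)]),'g9.png')
E
```

```text
time_s: 16.7
ee_pos: [0.4427, 0.1196, 0.2608]
orientation: [[0.128, 0.992, 0.0], [0.992, -0.128, 0.0], [0.0, 0.0, -1.0]]
ft_force: [1.4, -0.1, -1.9]
grip_width: 0.287
time_s: 17.37
ee_pos: [0.4299, 0.2806, 0.1982]
orientation: [[0.128, 0.992, -0.003], [0.992, -0.128, -0.004], [-0.004, -0.003, -1.0]]
ft_force: [-0.4, -0.8, -2.4]
grip_width: 0.294
[0.42990056 0.28057361 0.19820267] [ 0.99172245 -0.12837305 -0.00263467] [-0.43753305 -0.841144   -2.35238052]
```

View pics/g9.png

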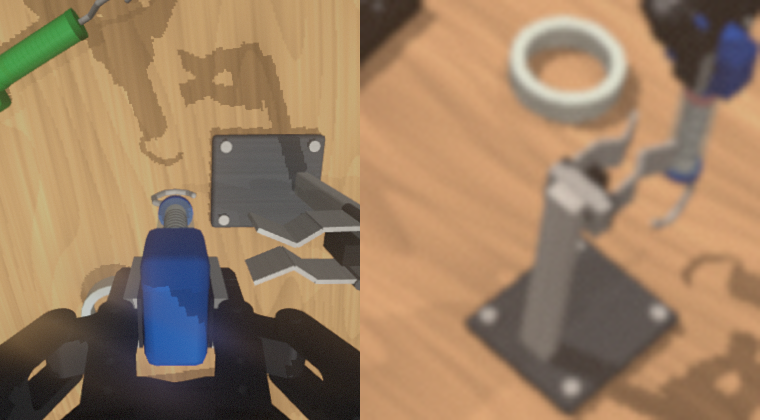

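```bash
python3 -m creep '0 0 0 -0.5 0 0 0;0 0.5 -0.06 -1.05 0 0 0;0 1 -0.13 -1.05 0 0 0;0 1.5 -0.19 -1.05 0 0 0;0 2 -0.25 -1.05 0 0 0;0 2 -0.25 -1.05 0 0 0'; python3 -m creep '0 0.6 -0.08 0 0 0 0;0 1.2 -0.15 0 0 0 0;0 1.8 -0.23 0 0 0 0;0 2.4 -0.31 0 0 0 0;0 3 -0.38 0 0 0 0;0 3.6 -0.46 0 0 0 0;0 4.2 -0.54 0 0 0 0;0 4.8 -0.62 0 0 0 0'
```

```text
time_s: 18.02
ee_pos: [0.4521, 0.2786, 0.1905]
orientation: [[0.13, 0.992, 0.001], [0.992, -0.13, -0.0], [0.0, 0.001, -1.0]]
ft_force: [-0.2, 0.6, -1.6]
grip_width: 0.288
time_s: 18.68
ee_pos: [0.4992, 0.2728, 0.1901]
orientation: [[0.128, 0.992, -0.0], [0.992, -0.128, -0.0], [-0.0, -0.0, -1.0]]
ft_force: [-0.4, -0.1, -1.9]
grip_width: 0.292
```

```bash
python3 -m creep '0 0.3 -0.04 0 0 0 0;0 0.6 -0.08 0 0 0 0;0 0.7 -0.09 0 0 0 0;0 0.7 -0.09 0 0 0 0;0 0.7 -0.09 0 0 0 0'
python3 - <<'E'
from h import *
s=arm.sense();print(s['ee_pos'],s['orientation'][:,1],s['ft_force'],s['ft_torque'])
ims=[]
for n in ['wrist','scene']:
    ci=arm.camera_info(n);im,d=arm.grab_frame(n);ims.append(im);np.savez(n+'10.npz',im=im,d=d,**{k:np.array(v) for k,v in ci.items()})
save(np.hstack([ims[0][:,100:460],cv2.resize(ims[1][210:320,310:415],(400,420),interpolation=cv2.INTER_CUBIC)]),'g10.png')
E
```

```text
time_s: 19.1
ee_pos: [0.505, 0.2719, 0.1904]
orientation: [[0.128, 0.992, -0.002], [0.992, -0.128, -0.0], [-0.0, -0.002, -1.0]]
ft_force: [-5.3, -0.5, 2.1]
grip_width: 0.293
[0.50502775 0.2719117  0.19037814] [ 0.99175474 -0.12813832 -0.00176086] [-5.31757416 -0.53576695  2.05981536] [-0.2469996   1.24807473 -0.01429246]
```

View pics/g10.png

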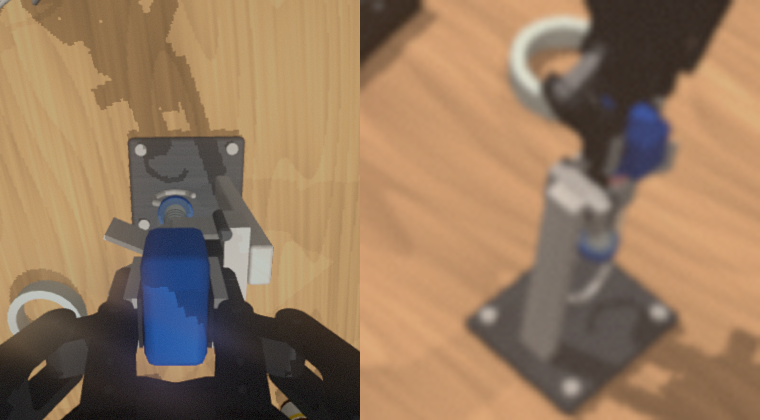

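```bash
python3 -m creep '0 0.1 -0.01 0 0 0 0;0 0.2 -0.03 0 0 0 0;0 0.2 -0.03 0 0 0 0;0 0.2 -0.03 0 0 0 0'; python3 -m creep '0 -0.2 0.03 0 0 0 0;0 -0.2 0.03 0 0 0 0;40 -0.2 0.03 0 0 0 0;70 -0.2 0.03 0 0 0 0;100 -0.2 0.03 0 0 0 0;100 -0.2 0.03 0 0 0 0;100 -0.2 0.03 0 0 0 0;100 -0.2 0.03 0 0 0 0'; python3 -m creep '100 0 0 0 0 0 0;100 0 0 1 0 0 0;100 0 0 3 0 0 0;100 0 0 6 0 0 0;100 0 0 9 0 0 0;100 0 0 10.3 0 0 0;100 0 0 10.3 0 0 0;100 0 0 10.3 0 0 0'
python3 - <<'E'
from h import *
s=arm.sense();print(s['ee_pos'],s['orientation'][:,1],s['ft_force'],s['ft_torque'])
ims=[]
def clouds(im,d,ci):
    v,u=np.nonzero(d>0);P=unprojm(ci,u,v,d[v,u]);C=im[v,u].astype(int)
    b=(abs(P[:,0]-.52)<.1)&(abs(P[:,1]-.26)<.1)&(C[:,2]>C[:,0]+40)&(P[:,2]>.15)
    Q=P[b];print(len(Q),np.percentile(Q,[2,98],axis=0).round(4).tolist()); T=Q[Q[:,2]>np.percentile(Q[:,2],90)-.008]
    A=np.c_[T[:,:2]-T[:,:2].mean(0),np.ones(len(T))];k=np.linalg.lstsq(A,T[:,2],rcond=None)[0]
    print(np.median(T[:,2]),np.degrees(k[:2]),cv2.minAreaRect((T[:,:2]*1000).astype(np.float32)))
f=np.load('w1.npz');clouds(f['im'],f['d'],{k:f[k] for k in f.files if k not in('im','d')})
for n in ['wrist','scene']:
    ci=arm.camera_info(n);im,d=arm.grab_frame(n);ims.append(im)
    if n=='wrist':clouds(im,d,ci)
save(np.hstack([ims[0][:,100:460],cv2.resize(ims[1][210:320,310:415],(400,420),interpolation=cv2.INTER_CUBIC)]),'g11.png')
E
```

```text
time_s: 19.53
ee_pos: [0.5053, 0.2719, 0.1903]
orientation: [[0.127, 0.992, -0.005], [0.992, -0.127, -0.0], [-0.001, -0.005, -1.0]]
ft_force: [-13.5, -1.5, 7.3]
grip_width: 0.288
time_s: 20.2
ee_pos: [0.506, 0.2719, 0.1904]
orientation: [[0.128, 0.992, 0.0], [0.992, -0.128, 0.0], [0.0, 0.0, -1.0]]
ft_force: [-1.4, 0.2, 0.5]
grip_width: 0.998
time_s: 20.87
ee_pos: [0.5061, 0.2721, 0.2945]
orientation: [[0.128, 0.992, 0.002], [0.992, -0.128, 0.001], [0.002, 0.001, -1.0]]
ft_force: [-0.8, -0.2, -0.4]
grip_width: 1.002
[0.50605915 0.27205589 0.29452914] [ 0.99172413 -0.1283801   0.00134182] [-0.81343099 -0.20328312 -0.41501605] [-0.02970905  0.05495062 -0.01733785]
2535 [[0.4927, 0.25, 0.1973], [0.5177, 0.2958, 0.2049]]
0.2033899806195456 [-0.08477675 -1.30960727] ((504.9731750488281, 272.3513488769531), (48.4733772277832, 24.842836380004883), 83.28011322021484)
2551 [[0.4927, 0.2498, 0.1951], [0.5179, 0.2957, 0.2048]]
0.2032430866915701 [-0.20747138 -1.38567612] ((504.9515075683594, 272.0521545410156), (48.49280548095703, 25.209747314453125), 83.21005249023438)
```

View pics/g11.png

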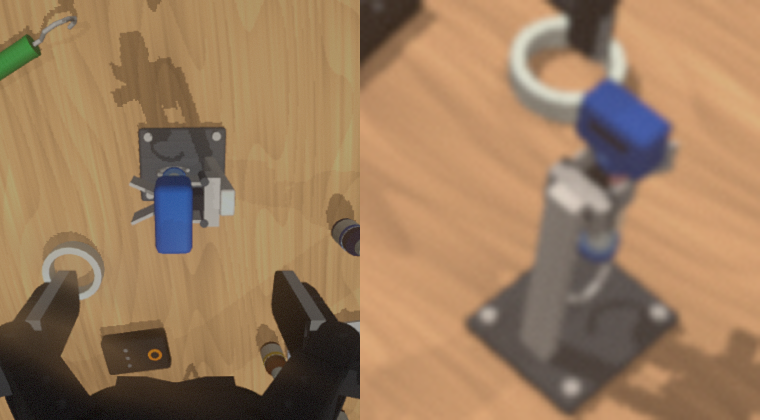

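```bash
python3 -m creep '100 -2 0 3 0 0 0;100 -2 0 5 0 0 0;100 -2 0 5 0 0 0;100 -2 0 5 0 0 0'
python3 - <<'E'
from rim import *
im=rim('scene',0);save(im,'fin.png')
d=np.abs(im.astype(int)-np.load('scene0.npz')['im'].astype(int)).max(2)>60
save((d[...,None]*255).astype(np.uint8).repeat(3,2),'diff.png')
arm.finish_job()
E
```

```text
time_s: 21.3
ee_pos: [0.4857, 0.272, 0.3434]
orientation: [[0.128, 0.992, 0.0], [0.992, -0.128, 0.0], [0.001, 0.0, -1.0]]
ft_force: [0.7, 0.1, -0.5]
grip_width: 1.0
scene 259 [ 488.7 -171.6] ((140.44239807128906, 87.27779388427734), 76.33074188232422) z 40.515380683241055 tilt deg [-0.3704372   0.52706615]
the job is handed in; nothing more can be done
```

View pics/diff.png

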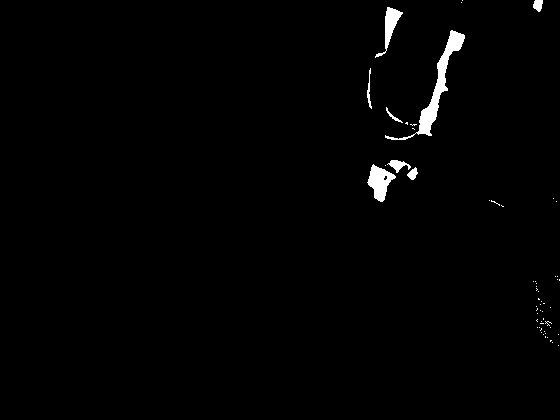

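I weighed the white carrier with the blue hand scale and put both back, and handed the job in at 21.3 s on the robot's clock.

- **Weighing:** The carrier hung level, about 20 mm clear of the desk. It stayed still for about 3 s, with repeated pictures showing it in the same place. The wrist force put its weight at about 5.6 N (roughly 570 g). I did not read the pointer itself.
- **Carrier put back:** I lowered it slowly, and it stands flat within about 1–2 mm of where it was. One coordinate of the last scene-camera fit came out 3 mm off (y = -171.6 mm, against -174.8 mm at the start). The carrier's image shows no difference from the first picture, so I take that as fitting noise.
- **Scale put back:** It did not slip in the grip. I pressed it against the clip's pad with about 13 N. Its handle is within 0.3 mm of its starting position and height, with the same tilt.
- **Other things on the desk:** Comparing the first and last scene pictures, I see only the arm, its shadow, and a little speckle and a thin line at the right edge. The gripper is open and clear of everything.

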